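# Clamp the jar in the cam clamp and screw its lid down snug

## Task

Close up the amber jar: stand it upright in the cam clamp's V-seat and let go, then crank the red knob counter-clockwise until the jaw rests on the cam's flat dwell (the green band on the yellow cam faces the white line on the jaw block) and holds the jar. With the jar clamped, screw the black lid clockwise until it is firmly snug on its gasket, which brings the white line on the lid over the jar's orange tab, but do not overtighten it. Leave the bottle, the wooden dome, the tape measure and the cork block where they are and don't tip the jar.

Things in the scene. Friction and masses are not known exactly. Their poses are not given: they have to be found in the camera images.
- jar: round amber glass jar, about 0.4 kg with lid; origin at the centre of its underside, z up. Body 56 mm diameter up to a shoulder at 49 mm, above it a neck 48 mm in diameter. Its black screw lid spans 66 to 88 mm above the underside when closed. It may be lifted by the lid: a straight pull does not turn the screw.
- jar_tab (a point): outer end of the jar's orange tab, 35 mm from the jar's axis, 46 mm above its underside; the tab is 16 mm wide and 5 mm thick, stands out at the shoulder and shows from above beside the lid.
- lid_mid (a point): centre of the black lid, which bears a white radial line: 60 mm diameter, 22 mm high; on the jar's axis, 77 mm above its underside when the lid just touches its gasket. Below the lid the neck is 6 mm slimmer in radius, so fingertips may reach below its edge, down to the shoulder. Grip the lid alone: fingers that also rub on the jar turn the jar with it.
- lid (a joint): turn of the lid on the jar, rad, growing clockwise seen from above. Starts at -2.3 to -1.0; 0 where it just touches its gasket; it sinks 2 mm a radian. Free turning takes 0.05 N m; beyond 0 it rises, to 0.3 N m at 0.25 and 0.65 at 0.75, and the lid stays where left. Snug is 0.25 to 0.75; at 0.5 the white line is over the middle of the orange tab; past 0.95 is overtight.
- clamp: bench cam clamp, fixed to the bench in this place: grey base plate 100 mm (x) by 225 mm (y), 8 mm thick, with an aluminium 90-degree V-block at its +y end, a sliding jaw that moves along +y towards the V, and the cam on its -y end. V-block and jaw are no higher than 45 mm above the bench. Origin on the bench under the clamped jar's axis; z up.
- seat (a point): centre of the clamped jar's underside, on top of the base plate (8 mm above the bench), where the jar touches both V faces. Set the jar down about 5 mm short of it, to the clamp's -y side: the open jaw leaves about 12 mm of play along y; the jaw then pushes the jar home.
- jaw_pad: rubber-faced sprung jaw pad, 40 mm wide (x), 32 mm high; with the cam in its dwell it presses the jar into the V with about 30 N.
- crank (a joint): angle of the crank and cam, rad, growing counter-clockwise seen from above; 0 jaw fully open, starts at 0 to 0.8. The jaw stays open up to about 1.1 and then moves 16 mm; the flat dwell lies from 2.2 to 3.0 (middle 2.6), and past it the jaw backs off again; stop at 3.9. Turning takes up to 0.5 N m and it stays where it is left.
- cam_axis (a point): point on the vertical axis of the crank and cam, at the height of knob_mid, 98 mm from the seat on the clamp's -y side.
- knob_mid (a point): middle of the grip of the upright red crank knob (19 mm diameter, 44 mm high, spins freely on its pin), 55 mm from the cam axis and 76 mm above the bench; the knob's top is 17 mm above this point and the crank arm's top 27 mm below. Seen from above, at crank 0 it lies 106 degrees counter-clockwise from the direction that leads from the cam axis to the seat.
- dome: light wooden dome, 68 mm diameter, 118 mm high, standing loose; a bystander. Origin at the centre of its underside.
- bottle: glue bottle with orange nozzle, 58 mm diameter, 174 mm high, standing loose; a bystander. Origin at the centre of its underside.
- tape: yellow tape measure, 39 x 70 x 64 mm, standing loose behind the clamp; a bystander. Origin at the centre of its underside.
- cork: cork sanding block, 61 x 110 x 36 mm, lying loose in front of the clamp; a bystander. Origin at the centre of its underside.

How it is judged:
By the outcome, as a careful person would: the job done as asked, in the order asked, and still so for the second after the job is handed in, with the robot touching nothing.
It also fails if it takes over 70 s, if anything falls off the work surface, if the arm or the gripper's body presses on something with over 40 N, if the wrist force passes 120 N, or if a joint passes its speed limit or range.

## Robot

A 6-joint arm with a two-finger parallel gripper is mounted at the origin on a cart in front of the work surface, level with it; the furniture and walls round the work are solid. World frame = base frame: x ahead of the robot, y to its left, z up, the work surface at z = 0. Lengths are in m, angles in rad, forces in N, time in s.
With the tool pointing down it reaches from about 0.275 to 0.825 m from the base axis. Payload 4.9 kg.
Tool frame: the origin (TCP) lies midway between the tips of the shut fingers; the grasp point (between the pads) lies 19 mm behind it (grip_point_offset is the distance from the TCP to the grasp point, in m); z points along the fingers, y is the line along which they close (so a half turn about z gives the same grasp; the last joint's range is limited). The gripper opens to 85 mm and grips with 20 to 120 N. Pads are 22 mm wide; open, the fingers measure 114 mm over their backs; the gripper's body (76 mm by 85 mm) begins 54 mm behind the grasp point. The pads swing forward as they close: fully open they stand 13 mm farther back than shut.
Start: joints at [-1.281, 0.326, -0.193, 1.052, 0, 1.437], TCP at [0.226, -0.501, 0.231] pointing down, gripper open.
Joint ranges: [-2.65, 2.65], [-0.97, 1.79], [-1.3, 1.35], [-1.93, 2.1], [-1.47, 1.37], [-3.14, 3.14]. Speed limits (rad/s): [2.57, 2.57, 3.14, 3.14, 3.14, 3.14].

## Interface

Orientations are given as a rotation vector (axis times angle).
In Python, from cell import * gives the robot as it stands. Calls block until the motion is done:
- movep(position, orientation): joint-space move of the TCP to a pose.
- move_l(position, velocity=0.15, rot=None, until_force=None): straight line of the TCP; rot=None keeps the orientation; velocity is the mean speed in m/s. With until_force (N) it stops when the force on the tool has changed by that much, and returns True; else False.
- set_joints(angles): joint-space move.
- let_go() and grab(newtons=None): open the fingers fully, or close them until they stop; newtons is the grip in N (None keeps the last).
- sleep(seconds).
- ik(position, orientation): joint angles nearest the present ones, or None.
- get_state(): the state.
- grab_frame(name): name is "scene" or "top" or "wrist"; returns a dict with "img" (420x560x3 uint8, red, green, blue), "fx", "fy", "cx", "cy" (pixels), "cam_to_world" (4x4, takes a point from camera to world coordinates); the wrist camera has in their place "T_tool_cam" (4x4, takes a point from camera to tool coordinates, whose origin is the TCP and whose axes are the flange's). Camera axes: x right, y down, z forward; pixel columns grow to the right and rows downward; lengths in m; the calibration is good to about 2 mm. The wrist camera is an equidistant fisheye: a pixel r from the principal point sees the ray r / f radians off the axis. A picture is of the moment at which its call begins: read the wrist's pose just before it. There is no depth.
A pose or a line that the arm cannot do raises MotionError and nothing moves.
- sign_off(): hands the job in; it is judged then, once.
Trained networks look in the newest picture that a camera, given by its name, has taken for a name from the list of things; names that differ only in an ending like _2 or _b are one class to them, and where a whole thing is asked for, a point or a joint stands for the part that bears it (a point fixed in the world has none). Each returns a list of dicts, best first, with "score" (0 to 1); they miss things now and then, are a little off and sometimes report something else, mostly with a low value. They report only what shows in the picture. A call takes as long as a camera call.
- spot_in(camera, name): "centre" ([column, row] in pixels, amid what is visible of it).
- silhouettes(camera, name): "mask" (420x560 bool, what is visible of it) and "centre" ([column, row] in pixels, amid what is visible of it).
- tip_of(camera, name): "centre" ([column, row] in pixels: a listed point, or the origin of a listed thing).
The state is a dict: "clock": time; "q": joint angles; "joint_velocities": joint speeds; "tau": joint torques, N m; "position": TCP position; "eef_rot": TCP orientation; "contact_force": force on the tool from outside, world axes, zero at the start; "wrist_torque": the same for the moment, N m; "finger_gap": opening from 0.0 (shut) to 1.0 (fully open); "grasp_force": force on a finger pad.
Only numpy, scipy, OpenCV 4.12 (cv2) and the standard library are available. Lean on these libraries where they do the work, as an engineer would, in place of code of your own. Each camera call takes 0.05 s, during which the arm holds its last target. There are 200 camera calls.

## Working session

There is one attempt and no reset: what is moved stays moved. The work goes in short steps, each a Python script; the robot and the scene stay as the last script left them, time stands still between calls to the robot, and variables do not carry over. Pictures are saved under pics/ and viewed, at most 10 in all, crops included, and the job is handed in when it is done.

```bash
ls; mkdir -p pics; python3 - <<'E'
from cell import *
import cv2, numpy as np
s=get_state();print(s)
ims=[]
for c in ["scene","top","wrist"]:
    f=grab_frame(c); cv2.imwrite(f"pics/{c}0.png",f["img"][...,::-1]); 
    print(c,f["fx"],f["cx"],f["cy"],np.round(f.get("cam_to_world",f.get("T_tool_cam")),3).tolist())
    for n in ["jar","jar_tab","lid_mid","seat","cam_axis","knob_mid","clamp","dome","bottle","tape","cork"]:
        r=tip_of(c,n); print(n,[(np.round(d["centre"],1).tolist(),round(d["score"],2)) for d in r[:2]])
E
```

```text
pics
{'clock': 0.0, 'q': array([-1.28122300e+00,  3.26930709e-01, -1.93594404e-01,  1.05198314e+00,
        1.81257858e-05,  1.43662177e+00]), 'joint_velocities': array([-1.86928582e-03, -1.28993268e-03,  8.69008755e-06,  1.58282652e-03,
       -1.09154500e-03, -3.72548850e-04]), 'tau': array([ 5.44085051e-04, -4.43394113e+01,  2.62444317e+01,  1.54530862e-02,
        2.21129926e-05,  2.74077465e-06]), 'position': array([ 0.22601036, -0.50078246,  0.230505  ]), 'eef_rot': array([-3.06967213e+00, -6.60293528e-01,  1.80246820e-04]), 'contact_force': array([-0.67463181, -0.54449638,  0.5610883 ]), 'wrist_torque': array([-0.02253278,  0.04875073, -0.01285179]), 'grasp_force': 0.0, 'finger_gap': 1.0003331739198786}
scene 529.6584597970714 268.7356393962117 204.08776496026795 [[-0.629, -0.41, 0.661, -0.164], [-0.777, 0.327, -0.537, 0.628], [0.004, -0.852, -0.524, 0.689], [0.0, 0.0, 0.0, 1.0]]
jar [([200.0, 324.4], 0.87), ([322.8, 211.6], 0.43)]
jar_tab [([216.7, 297.9], 0.74)]
lid_mid [([197.9, 287.1], 0.86)]
seat [([261.1, 248.7], 0.86), ([150.1, 285.9], 0.61)]
cam_axis [([300.6, 205.3], 
[... 320 characters left out ...]
, 0.007, 0.006], [-0.005, -0.069, -0.998, 1.079], [0.0, 0.0, 0.0, 1.0]]
jar [([167.8, 259.9], 0.72)]
jar_tab [([178.2, 262.9], 0.85)]
lid_mid [([160.4, 260.2], 0.87)]
seat [([256.7, 219.8], 0.93)]
cam_axis [([298.2, 225.2], 0.96), ([160.2, 258.0], 0.49)]
knob_mid []
clamp [([254.1, 224.0], 0.63)]
dome [([393.6, 249.4], 0.86)]
bottle [([161.9, 201.8], 0.95)]
tape [([279.7, 136.3], 0.85)]
cork [([254.5, 284.8], 0.71)]
wrist 325.19226210127806 281.9850544196608 203.79419292333105 [[0.001, -0.948, -0.319, 0.083], [1.0, 0.001, -0.001, -0.0], [0.002, -0.319, 0.948, -0.142], [0.0, 0.0, 0.0, 1.0]]
jar []
jar_tab []
lid_mid []
seat []
cam_axis []
knob_mid []
clamp []
dome []
bottle []
tape []
cork []
```

```bash
cat > h.py <<'E'
from cell import *
import cv2, numpy as np
from scipy.spatial.transform import Rotation as R
def ray(f,px,state=None):
    if "T_tool_cam" in f:
        T=np.eye(4);T[:3,:3]=R.from_rotvec(state["eef_rot"]).as_matrix();T[:3,3]=state["position"];T=T@f["T_tool_cam"]
        d=np.array([(px[0]-f["cx"])/f["fx"],(px[1]-f["cy"])/f["fy"]]);r=np.hypot(*d)
        v=np.r_[d/max(r,1e-9)*np.sin(r),np.cos(r)]
    else:
        T=f["cam_to_world"]; v=np.array([(px[0]-f["cx"])/f["fx"],(px[1]-f["cy"])/f["fy"],1])
    return T[:3,3],T[:3,:3]@v
def at_z(f,px,z,state=None):
    o,d=ray(f,px,state); return o+d*(z-o[2])/d[2]
def look(cam,names):
    s=get_state(); f=grab_frame(cam); out={}
    for n,z in names.items():
        out[n]=[(np.round(at_z(f,r["centre"],z,s),4).tolist(),round(r["score"],2),np.round(r["centre"],1).tolist()) for r in tip_of(cam,n)[:2]]
    return f,out
def down(phi):  # tool down, finger closing line (tool y) at world angle phi (mod pi)
    z=np.array([0,0,-1.]);y=np.array([np.cos(phi),np.sin(phi),0]);return R.from_matrix(np.c_[np.cross(y,z),y,z]).as_rotvec()
E
python3 - <<'E'
from h import *
Z={"jar":0,"jar_tab":.046,"lid_mid":.08,"seat":.008,"cam_axis":.076,"knob_mid":.076,"clamp":0,"dome":0,"bottle":0,"tape":0,"cork":0}
for c in ["scene","top"]:
    f,o=look(c,Z); print(c)
    for k,v in o.items(): print(k,v)
a=cv2.imread("pics/top0.png");cv2.imwrite("pics/t1.png",cv2.resize(a[90:330,100:440],None,fx=2.3,fy=2.3,interpolation=cv2.INTER_CUBIC))
E
```

```text
scene
jar [([0.4634, 0.2773, 0.0], 0.59, [200.2, 321.9])]
jar_tab [([0.4557, 0.2441, 0.046], 0.96, [216.5, 297.3]), ([0.5125, 0.104, 0.046], 0.19, [258.4, 253.1])]
lid_mid [([0.472, 0.2767, 0.08], 0.57, [194.9, 285.5])]
seat [([0.5583, 0.0568, 0.008], 0.82, [262.7, 249.0]), ([0.4573, 0.2799, 0.008], 0.49, [200.5, 321.2])]
cam_axis [([0.5537, -0.0464, 0.076], 0.87, [300.9, 207.3])]
knob_mid [([0.5082, -0.076, 0.076], 0.66, [325.2, 211.5])]
clamp [([0.5465, 0.0689, 0.0], 0.83, [261.7, 256.7])]
dome [([0.4988, -0.2831, 0.0], 0.81, [387.3, 211.0])]
bottle []
tape [([0.7872, 0.0033, 0.0], 0.68, [222.6, 201.0])]
cork [([0.3886, 0.0571, 0.0], 0.71, [316.6, 292.9])]
top
jar [([0.4631, 0.272, 0.0], 0.95, [170.1, 259.4])]
jar_tab [([0.4534, 0.238, 0.046], 0.67, [179.4, 264.4])]
lid_mid [([0.4648, 0.2765, 0.08], 0.56, [159.6, 259.8]), ([0.4107, 0.0467, 0.08], 0.36, [258.6, 285.3])]
seat [([0.5621, 0.0601, 0.008], 0.62, [255.7, 221.1])]
cam_axis [([0.5529, -0.0386, 0.076], 0.89, [296.6, 224.2])]
knob_mid [([0.5145, -0.0731, 0.076], 0.54, [311.2, 241.0]), ([0.7587, 0.0137, 0.076], 0.5, [275.7, 136.7])]
clamp [([0.5559, 0.0644, 0.0], 0.63, [254.1, 223.7])]
dome [([0.4994, -0.2777, 0.0], 0.86, [390.9, 248.8])]
bottle [([0.6101, 0.2935, 0.0], 0.8, [163.6, 200.6])]
tape [([0.773, 0.0051, 0.0], 0.65, [279.3, 138.7]), ([0.5029, -0.0869, 0.0], 0.3, [314.3, 246.0])]
cork [([0.3995, 0.0643, 0.0], 0.85, [252.8, 286.7])]
```

View pics/t1.png

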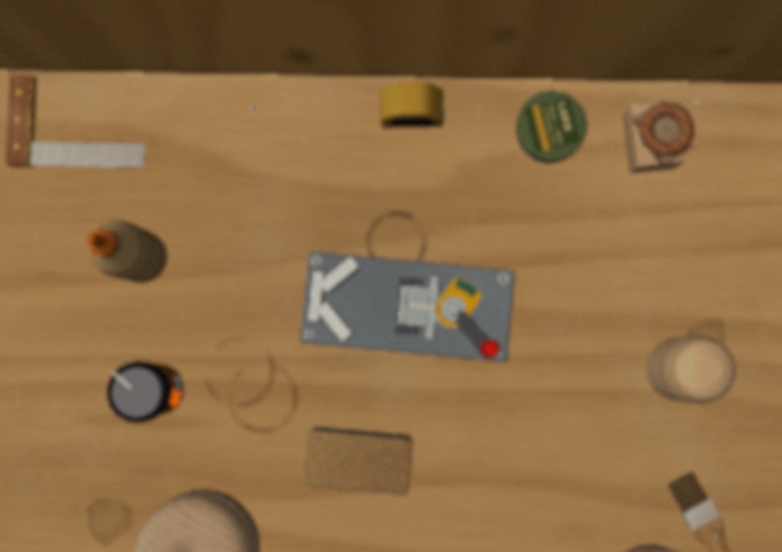

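View pics/scene0.png

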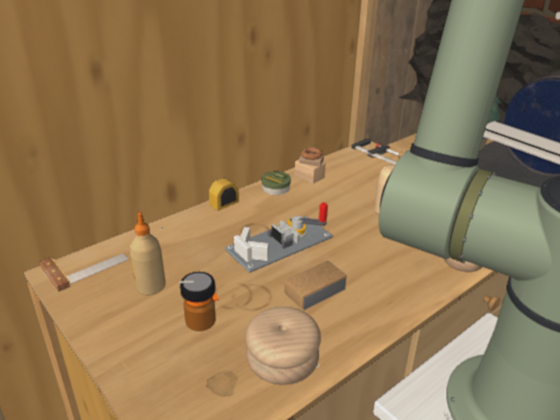

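The top view shows the jar at crop (140,392) with its line at upper left and the orange tab to the right, so the lid is at about -2.3. The clamp is yawed about -5° and the knob sits at (489,349), so the crank is at about 0.5. Next I'll refine these with the wrist camera from above.

```bash
python3 - <<'E'
from h import *
for p in ([.53,.0,.30],[.465,.276,.25],[.56,.055,.1],[.5,-.08,.1]):
    for ph in (0,45,90,135,180,225,270,315):
        q=ik(p,down(np.radians(ph))); print(p,ph,None if q is None else np.round(q,2)[[0,3,5]])
movep([.50,0.0,.32],down(np.radians(90)))
Z={"jar_tab":.046,"lid_mid":.0815,"seat":.008,"cam_axis":.076,"knob_mid":.076,"clamp":0}
f,o=look("wrist",Z); print(*o.items(),sep="\n"); cv2.imwrite("pics/w1.png",f["img"][...,::-1])
movep([.45,.25,.32],down(np.radians(90)))
f,o=look("wrist",Z); print(*o.items(),sep="\n"); cv2.imwrite("pics/w2.png",f["img"][...,::-1])
cv2.imwrite("pics/w12.png",np.hstack([cv2.resize(cv2.imread(f"pics/w{i}.png"),(400,300)) for i in (1,2)]))
print(get_state()["clock"],get_state()["position"])
E
```

```text
[0.53, 0.0, 0.3] 0 [-0.14  1.2   1.43]
[0.53, 0.0, 0.3] 45 [-0.14  1.2   0.65]
[0.53, 0.0, 0.3] 90 [-0.14  1.2  -0.14]
[0.53, 0.0, 0.3] 135 [-0.14  1.2  -0.92]
[0.53, 0.0, 0.3] 180 [-0.14  1.2  -1.71]
[0.53, 0.0, 0.3] 225 [-0.14  1.2  -2.5 ]
[0.53, 0.0, 0.3] 270 [-0.14  1.2   3.  ]
[0.53, 0.0, 0.3] 315 [-0.14  1.2   2.22]
[0.465, 0.276, 0.25] 0 [0.4  1.09 1.97]
[0.465, 0.276, 0.25] 45 [0.4  1.09 1.18]
[0.465, 0.276, 0.25] 90 [0.4  1.09 0.4 ]
[0.465, 0.276, 0.25] 135 [ 0.4   1.09 -0.39]
[0.465, 0.276, 0.25] 180 [ 0.4   1.09 -1.17]
[0.465, 0.276, 0.25] 225 [ 0.4   1.09 -1.96]
[0.465, 0.276, 0.25] 270 [ 0.4   1.09 -2.74]
[0.465, 0.276, 0.25] 315 [0.4  1.09 2.76]
[0.56, 0.055, 0.1] 0 [-0.03  0.76  1.54]
[0.56, 0.055, 0.1] 45 [-0.03  0.76  0.75]
[0.56, 0.055, 0.1] 90 [-0.03  0.76 -0.03]
[0.56, 0.055, 0.1] 135 [-0.03  0.76 -0.82]
[0.56, 0.055, 0.1] 180 [-0.03  0.76 -1.6 ]
[0.56, 0.055, 0.1] 225 [-0.03  0.76 -2.39]
[0.56, 0.055, 0.1] 270 [-0.03  0.76  3.11]
[0.56, 0.055, 0.1] 315 [-0.03  0.76  2.32]
[0.5, -0.08, 0.1] 0 [-0.3   0.7   1.27]
[0.5, -0.08, 0.1] 45 [-0.3   0.7   0.48]
[0.5, -0.08
[... 517 characters left out ...]
4, [251.4, 210.4])])
('knob_mid', [([0.5179, -0.0767, 0.076], 0.7, [219.7, 180.9])])
('clamp', [([0.5621, 0.0556, 0.0], 0.67, [318.9, 196.6]), ([0.3931, 0.0568, 0.0], 0.52, [322.3, 81.2])])
('jar_tab', [([0.4577, 0.2385, 0.046], 0.86, [272.9, 166.9]), ([0.4589, 0.2744, 0.046], 0.3, [300.4, 167.8])])
('lid_mid', [([0.465, 0.2742, 0.0815], 0.81, [301.8, 179.0])])
('seat', [([0.5628, 0.0557, 0.008], 0.77, [159.6, 228.5]), ([0.5866, -0.0881, 0.008], 0.42, [88.9, 239.1])])
('cam_axis', [([0.5527, -0.0387, 0.076], 0.87, [88.1, 238.3])])
('knob_mid', [([0.5175, -0.0733, 0.076], 0.73, [65.8, 215.9])])
('clamp', [([0.5618, 0.0554, 0.0], 0.59, [161.0, 226.0])])
6.775 [0.45038267 0.24924876 0.31997261]
```

View pics/w12.png

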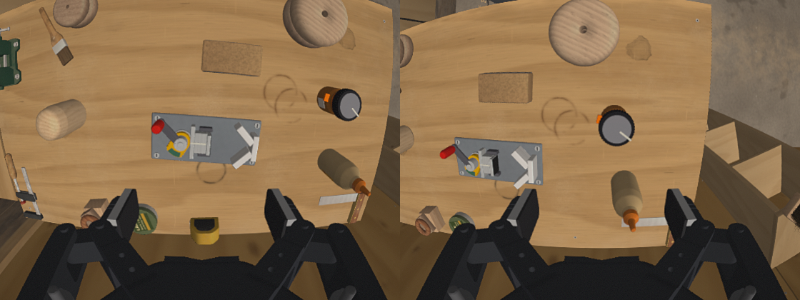

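w12 shows the jar, the clamp and the open fingers clearly, and the two views' networks agree to 2–3 mm. The jar is at (0.4645, 0.2745), the seat at (0.562, 0.058) and the cam axis at (0.5536, -0.040). Now I'll pick the jar up by its lid.

```bash
python3 - <<'E'
from h import *
rot=down(np.radians(90)); j=np.array([.4645,.2745]); zg=.0585
movep([*j,.17],rot)
print(move_l([*j,zg],.12,until_force=8))
grab(50); s=get_state(); print(s["finger_gap"],s["grasp_force"],s["contact_force"],s["position"],s["clock"])
z0=s["position"][2]
move_l([*j,z0+.09],.15); s=get_state(); print(s["finger_gap"],s["contact_force"],s["wrist_torque"])
t=np.array([.5614,.0528])
move_l([*t,z0+.09],.2)
f,o=look("wrist",{"jar_tab":.046,"seat":.008,"lid_mid":.18});print(o)
cv2.imwrite("pics/w3.png",f["img"][...,::-1])
f=grab_frame("scene");cv2.imwrite("pics/s3.png",f["img"][150:330,150:400,::-1])
print(z0,get_state()["clock"])
a=cv2.imread("pics/w3.png");b=cv2.imread("pics/s3.png")
cv2.imwrite("pics/m3.png",np.hstack([cv2.resize(a,(400,300)),cv2.resize(b,(400,300))]))
E
```

```text
False
0.6873680553530668 52.40442752838135 [-0.4963547  -1.79268421  5.11404364] [0.46512283 0.27439157 0.05942762] 8.875
0.6847966909572405 [-0.15221327 -0.46738116 -5.05114478] [-0.0282166   0.01027309 -0.01325309]
{'jar_tab': [([0.5945, -0.0001, 0.046], 0.82, [216.9, 241.2])], 'seat': [([0.5627, 0.0595, 0.008], 0.91, [287.2, 192.0]), ([0.6046, 0.2933, 0.008], 0.74, [495.4, 230.0])], 'lid_mid': [([0.5521, 0.0536, 0.18], 0.94, [280.1, 287.9])]}
0.05942762038827477 11.2417
```

View pics/m3.png

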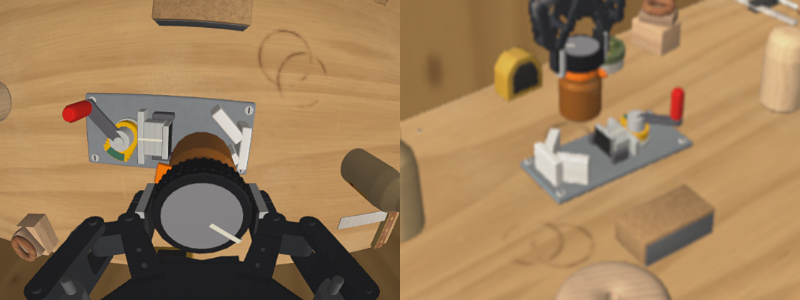

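The jar hangs upright in the grip over the clamp, centred in the fingers at about (200,215). I'll set it down.

```bash
python3 - <<'E'
from h import *
rot=down(np.radians(90)); z0=.0594; t=[.5625,.0533]
move_l([*t,z0+.03],.15)
print(move_l([*t,z0+.0065],.04,until_force=5)); s=get_state(); print(s["position"],s["contact_force"],s["wrist_torque"])
let_go(); move_l([*t,.17],.2)
movep([.50,.0,.27],rot)
f,o=look("wrist",{"jar_tab":.054,"seat":.008,"lid_mid":.0895,"cam_axis":.076,"knob_mid":.076});print(*o.items(),sep="\n")
cv2.imwrite("pics/w4.png",cv2.resize(f["img"][50:290,140:440,::-1],(750,600)))
print(get_state()["clock"])
E
```

```text
True
[0.56221161 0.05304945 0.06739772] [-0.9342416  -1.20019448  5.97457487] [-0.03241074  0.1698373  -0.02308614]
('jar_tab', [([0.5525, 0.0206, 0.054], 0.81, [298.4, 215.7]), ([0.4892, -0.245, 0.054], 0.43, [87.5, 167.5])])
('seat', [([0.5715, 0.0202, 0.008], 0.2, [296.1, 216.8])])
('lid_mid', [([0.561, 0.051, 0.0895], 0.98, [327.7, 234.4])])
('cam_axis', [([0.5563, -0.0359, 0.076], 0.76, [248.6, 225.8]), ([0.5142, -0.0769, 0.076], 0.48, [210.0, 189.7])])
('knob_mid', [([0.5107, -0.0771, 0.076], 0.61, [209.6, 186.6])])
14.2833
```

View pics/w4.png

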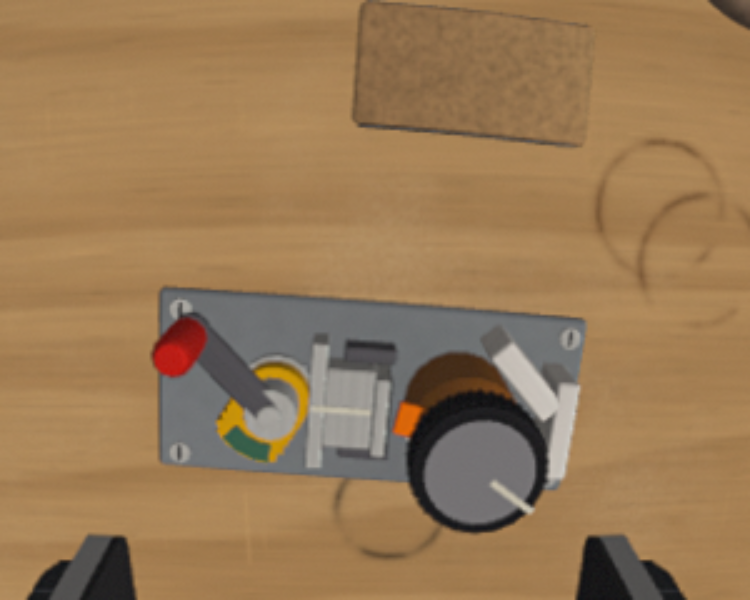

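The jar stands on the plate just short of the V, with the tab pointing at the jaw (408,420). The knob is at lower left of the cam with its top at about (185,335), so the crank is at about 0.55. Next I'll crank it.

```bash
python3 - <<'E'
from h import *
cam=np.array([.5541,-.0393]); a0=np.radians(222.7); a1=np.radians(85.2+106)+2.62
def pose(a,z): 
    return [*(cam+.055*np.array([np.cos(a),np.sin(a)])),z], down(a+np.pi/2-2*np.pi)
p,r=pose(a0,.16); movep(p,r); print(np.round(get_state()["q"],2))
p,r=pose(a0,.058); print(move_l(p,.1,until_force=10))
grab(30); s=get_state(); print(s["finger_gap"],s["grasp_force"],s["contact_force"],s["clock"])
for a in np.linspace(a0,a1,22)[1:]:
    p,r=pose(a,.058); move_l(p,.05,rot=r); s=get_state()
    t=np.array([-np.sin(a),np.cos(a)]);n=np.array([np.cos(a),np.sin(a)]);F=s["contact_force"]
    print(round(a,2),"tan %.1f rad %.1f z %.1f gap %.3f"%(F[:2]@t,F[:2]@n,F[2],s["finger_gap"]))
    if np.linalg.norm(F)>45: print("stop");break
print(s["clock"],s["q"])
f=grab_frame("top");print(tip_of("top","knob_mid"))
E
```

```text
[-0.29  0.33 -0.38  0.86  0.    2.11]
False
0.2076963603789593 30.326054790057242 [ 0.26211102 -0.35821268  2.29595997] 18.0083
3.99 tan 1.0 rad 1.1 z 3.5 gap 0.213
4.08 tan 0.1 rad 1.6 z 4.0 gap 0.205
4.18 tan 0.6 rad 3.7 z 4.4 gap 0.212
4.28 tan 0.4 rad 4.0 z 5.2 gap 0.210
4.38 tan 0.1 rad 4.0 z 5.2 gap 0.211
4.48 tan -0.8 rad 5.1 z 4.9 gap 0.212
4.58 tan -0.2 rad 5.6 z 5.8 gap 0.210
4.68 tan -1.9 rad 6.6 z 4.9 gap 0.207
4.77 tan -1.0 rad 5.6 z 3.2 gap 0.209
4.87 tan -2.6 rad 5.6 z 4.7 gap 0.212
4.97 tan -1.8 rad 6.1 z 3.9 gap 0.209
5.07 tan -1.7 rad 7.0 z 4.0 gap 0.211
5.17 tan -1.5 rad 5.9 z 3.4 gap 0.207
5.27 tan -3.4 rad 4.6 z 4.4 gap 0.211
5.37 tan -3.0 rad 5.7 z 2.8 gap 0.214
5.46 tan -4.1 rad 5.5 z 4.3 gap 0.212
5.56 tan -3.6 rad 4.2 z 2.7 gap 0.208
5.66 tan -2.6 rad 4.4 z 1.9 gap 0.209
5.76 tan -1.8 rad 4.0 z 2.8 gap 0.207
5.86 tan -4.1 rad 3.3 z 2.3 gap 0.208
5.96 tan -3.5 rad 3.9 z 2.9 gap 0.210
23.4333 [-2.14978808e-01  5.91496487e-01 -2.47473516e-01  7.29432906e-01
 -4.99344462e-04  1.13170701e-01]
[]
```

```bash
python3 - <<'E'
from h import *
let_go(); p=get_state()["position"]; move_l([p[0],p[1],.15],.2)
movep([.50,.0,.27],down(np.radians(90)))
f,o=look("wrist",{"jar_tab":.054,"lid_mid":.0895,"cam_axis":.076,"knob_mid":.076});print(*o.items(),sep="\n")
cv2.imwrite("pics/w5.png",cv2.resize(f["img"][50:290,140:440,::-1],(750,600)))
print(get_state()["clock"])
E
```

```text
('jar_tab', [([0.5542, 0.0209, 0.054], 0.62, [299.0, 216.8]), ([0.6227, -0.0586, 0.054], 0.35, [234.9, 267.3])])
('lid_mid', [([0.5608, 0.0532, 0.0895], 0.74, [330.2, 234.0]), ([0.535, 0.0456, 0.0895], 0.62, [324.4, 211.7])])
('cam_axis', [([0.5553, -0.0367, 0.076], 0.73, [248.3, 224.8])])
('knob_mid', [([0.6074, -0.0574, 0.076], 0.6, [232.7, 265.3])])
25.775
```

View pics/w5.png

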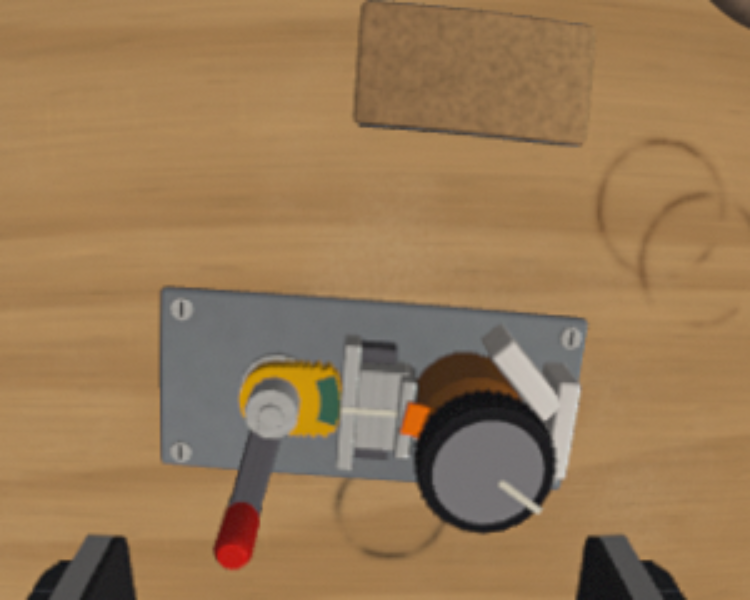

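The green band (328,400) faces the jaw's white line (345–395,412), and the jaw has pushed the jar into the V by about 3 mm. Now I'll screw down the lid.

```bash
python3 - <<'E'
from h import *
s=get_state(); f=grab_frame("wrist")
c,i,o=[at_z(f,p,.1005,s)[:2] for p in ((334,236.8),(340,243.6),(356.4,255.2))]
print(c,i,o,np.degrees(np.arctan2(*(o-i)[::-1])),np.degrees(np.arctan2(*(o-c)[::-1])))
C=[.5615,.0565]; ph=np.radians(170); z=.069
movep([*C,.15],down(ph)); t0=get_state()["clock"]
move_l([*C,.1495],.002,rot=down(ph-.1)); move_l([*C,.15],.002,rot=down(ph)); print("dt",get_state()["clock"]-t0, get_state()["q"][5])
print(move_l([*C,z],.1,until_force=10)); grab(70)
s=get_state(); print(s["finger_gap"],s["grasp_force"],s["contact_force"],s["clock"]); b=s["wrist_torque"][2]
th=0
for k in range(24):
    th+=.1; z-=.0002; move_l([*C,z],.0015,rot=down(ph-th)); s=get_state()
    print("%.1f tz %.3f F %s"%(th,s["wrist_torque"][2]-b,np.round(s["contact_force"],1)), round(s["clock"],2))
    if abs(s["wrist_torque"][2]-b)>.3: break
E
```

```text
[0.55870107 0.05543674] [0.56675513 0.06244564] [0.581188   0.08182542] 53.32352031766394 49.564254839777114
dt 0.6332999999999984 -1.4257528399162867
False
0.682980565636743 73.6714518070221 [-1.98063016 -0.38030825  5.23475973] 28.95
0.1 tz -0.044 F [-0.5  0.2  5.6] 29.2
0.2 tz -0.036 F [-1.5 -0.1  6.1] 29.45
0.3 tz -0.044 F [-1.4 -0.6  5.1] 29.7
0.4 tz -0.040 F [-0.7  0.   5.3] 29.95
0.5 tz -0.014 F [-1.3 -1.2  6. ] 30.2
0.6 tz -0.040 F [ 0.2 -0.6  6. ] 30.45
0.7 tz -0.016 F [-1.4 -0.4  6. ] 30.7
0.8 tz -0.024 F [-0.3 -0.1  6. ] 30.95
0.9 tz -0.014 F [-0.2  0.   6. ] 31.2
1.0 tz -0.086 F [ 0.2 -0.7  5.1] 31.45
1.1 tz -0.008 F [-0.  -1.   5.8] 31.7
1.2 tz 0.008 F [-0.8 -0.9  4.8] 31.95
1.3 tz -0.029 F [-0.4 -1.9  5.7] 32.2
1.4 tz -0.032 F [ 0.4 -1.3  5.8] 32.45
1.5 tz -0.053 F [-0.4 -1.2  5.3] 32.7
1.6 tz 0.033 F [-0.3 -1.8  5.2] 32.95
1.7 tz 0.032 F [-0.5 -0.6  5.2] 33.2
1.8 tz 0.005 F [-0.8 -2.8  4.9] 33.45
1.9 tz -0.006 F [ 0.  -1.8  5.4] 33.7
2.0 tz -0.036 F [-1.  -3.   5.9] 33.95
2.1 tz 0.021 F [-0.9 -2.7  5.8] 34.2
2.2 tz -0.045 F [-1.1 -2.   5.8] 34.45
2.3 tz -0.067 F [-1.4 -2.7  7. ] 34.7
2.4 tz -0.110 F [-1.3 -1.7  7.4] 34.95
```

```bash
python3 - <<'E'
from h import *
C=[.5615,.0565]; ph=np.radians(170); z=.069-.0048; th=2.4
for k in range(4):
    th+=.06; z-=.00012; move_l([*C,z],.0012,rot=down(ph-th)); sleep(.1); s=get_state()
    print("%.2f tz %.3f F %s gap %.3f"%(th,s["wrist_torque"][2],np.round(s["contact_force"],1),s["finger_gap"]))
    if abs(s["wrist_torque"][2])>.5: break
let_go(); move_l([*C,.16],.2); movep([.50,.03,.25],down(np.radians(90)))
f,o=look("wrist",{"jar_tab":.054,"lid_mid":.0845,"knob_mid":.076});print(*o.items(),sep="\n")
cv2.imwrite("pics/w6.png",f["img"][...,::-1]);cv2.imwrite("pics/w6c.png",cv2.resize(f["img"][130:300,190:400,::-1],(740,600)))
print(get_state()["clock"])
E
```

```text
2.46 tz -0.095 F [-2.  -3.4  7.6] gap 0.681
2.52 tz -0.146 F [-1.7 -2.2  8.2] gap 0.679
2.58 tz -0.211 F [-1.  -3.   8.9] gap 0.682
2.64 tz -0.160 F [-1.5 -2.1  9.6] gap 0.682
('jar_tab', [([0.5522, 0.0192, 0.054], 0.69, [271.2, 222.1])])
('lid_mid', [([0.5584, 0.0541, 0.0845], 0.9, [304.2, 238.5])])
('knob_mid', [([0.6084, -0.0555, 0.076], 0.92, [206.1, 274.5])])
38.7583
```

View pics/w6c.png

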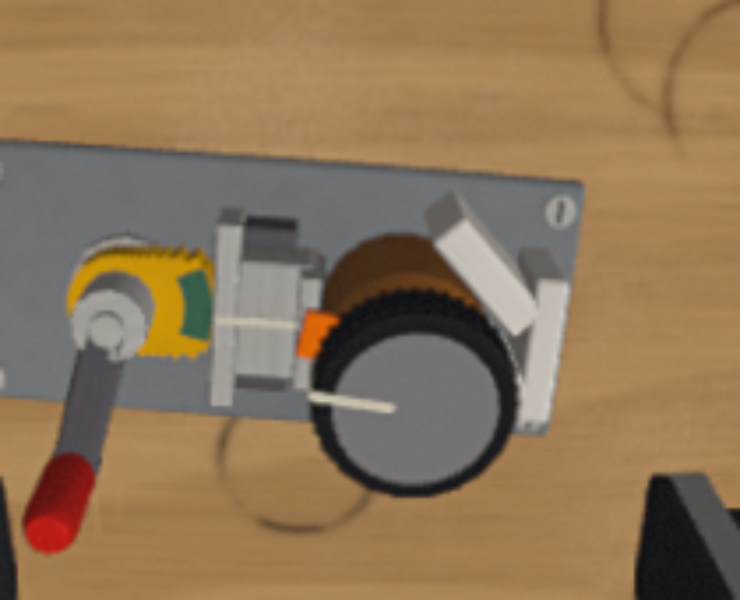

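The white line now points towards the orange tab (line 312–395,400; tab 318,335), nearly aligned. I'll measure the line and tab angles more exactly from directly above.

```bash
python3 - <<'E'
from h import *
movep([.643,.045,.24],down(np.radians(90)))
s=get_state(); f=grab_frame("wrist"); im=f["img"]; cv2.imwrite("pics/w7.png",im[...,::-1])
T=silhouettes("wrist","jar_tab");L=silhouettes("wrist","lid_mid");print([t["score"] for t in T],[t["score"] for t in L])
hsv=cv2.cvtColor(im,cv2.COLOR_RGB2HSV)
lm=L[0]["mask"]; lc=np.array(L[0]["centre"]); print(lc)
rr=np.hypot(*(np.indices(lm.shape)[::-1]-lc[:,None,None]))
ob=(hsv[...,0]>5)&(hsv[...,0]<16)&(hsv[...,1]>220)&(hsv[...,2]>180)&(rr<90)
wb=lm&(im.min(2)>165)
def W(m,z): return np.array([at_z(f,(x,y),z,s)[:2] for y,x in np.argwhere(m)])
P=W(lm,.0952); (cx,cy),r=cv2.minEnclosingCircle(P.astype(np.float32)); c=np.array([cx,cy]); print("lid centre",c,r)
ang=lambda v:np.degrees(np.arctan2(v[1],v[0]))
o=W(ob,.0565);w=W(wb,.0952);print(len(o),len(w))
for cc in (c,np.array([.5615,.0565])):print("tab",o.mean(0),ang(o.mean(0)-cc),"line",w.mean(0),ang(w.mean(0)-cc))
d=np.linalg.svd(w-w.mean(0))[2][0]; print("line dir",ang(d if d[1]<0 else -d))
x,y=lc.astype(int);cv2.imwrite("pics/w7c.png",cv2.resize(im[max(0,y-75):y+75,x-100:x+100,::-1],(800,600)))
print(s["clock"])
E
```

```text
[0.78] [0.57, 0.38, 0.2]
[290.6  99.2]
lid centre [0.56218243 0.05666026] 0.03032100945711136
13 85
tab [0.55319624 0.02516313] -105.92354391967754 line [0.55850742 0.04164104] -103.74936166849379
tab [0.55319624 0.02516313] -104.84135990864492 line [0.55850742 0.04164104] -101.38697613395422
line dir -78.51995787457204
39.3917
```

View pics/w7c.png

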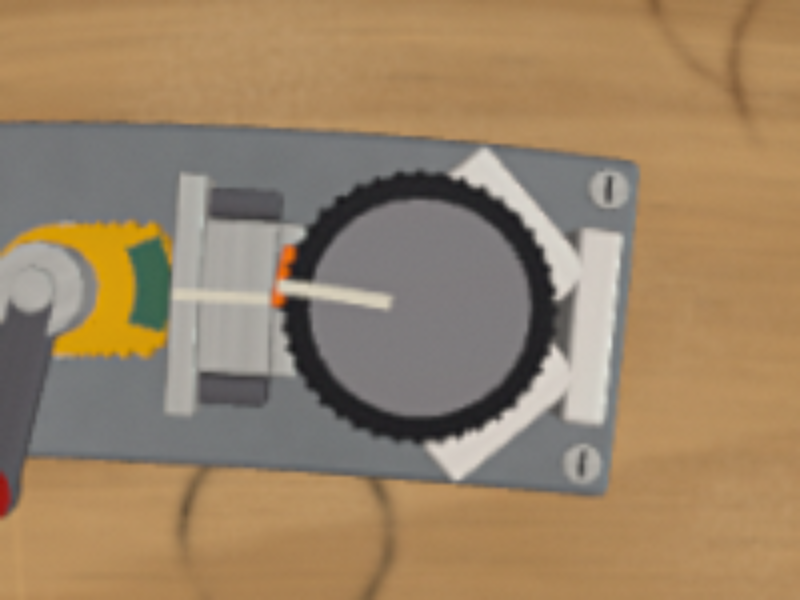

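```bash
python3 - <<'E'
from h import *
s=get_state(); f=grab_frame("wrist")
g=lambda p,z: at_z(f,(190+p[0]/4,24+p[1]/4),z,s)[:2]
ang=lambda v:np.degrees(np.arctan2(v[1],v[0]))
c=g((420,306),.0952);print(c)
e1,e2=g((291,245),.0565),g((278,305),.0565);print(e1,e2,np.linalg.norm(e1-e2))
lo,li=g((279,286),.0952),g((391,302),.0952)
for cc in (c,np.array([.5622,.0567])): print("tab",ang((e1+e2)/2-cc),"line",ang(lo-cc),ang((lo+li)/2-cc),"dir",ang(lo-li))
E
```

```text
[0.56205906 0.05714851]
[0.54698919 0.02702524] [0.56199071 0.02373935] 0.015357174908573842
tab -103.40227218682696 line -98.34551880167818 -98.21705813996125 dir -98.54043876844099
tab -103.83051152433592 line -98.72986831858809 -98.85760769516274 dir -98.54043876844099
```

The line is about 5° short of the tab's middle, so the lid is at about 0.41. That is already in the snug band; I'll add 0.1 rad to centre it.

```bash
python3 - <<'E'
from h import *
C=[.562,.0566]; ph=np.radians(40); z=.0637
movep([*C,.15],down(ph)); print(move_l([*C,z],.1,until_force=10)); b=get_state()["wrist_torque"][2]; grab(70); sleep(.2)
print(b,get_state()["wrist_torque"][2])
for k in range(1,6):
    move_l([*C,z-.00005*k],.0005,rot=down(ph-.024*k)); s=get_state(); print(round(s["wrist_torque"][2],3),np.round(s["contact_force"],1))
let_go(); move_l([*C,.16],.2); movep([.643,.045,.24],down(np.radians(90)))
s=get_state(); f=grab_frame("wrist"); im=f["img"]
cv2.imwrite("pics/w8c.png",cv2.resize(im[24:174,190:390,::-1],(800,600))); print(s["clock"])
f,o=look("top",{"dome":0,"bottle":0,"tape":0,"cork":0});print(o)
E
```

```text
False
-0.03750463659908866 -0.003980973801587406
-0.141 [-2.9 -1.1  6.8]
-0.194 [-2.1 -1.7  6.7]
-0.189 [-3.3 -0.8  7.3]
-0.212 [-2.9 -1.6  7.5]
-0.155 [-3.  -1.8  7.4]
45.2583
{'dome': [([0.4984, -0.2752, 0.0], 0.94, [389.9, 249.2])], 'bottle': [([0.6118, 0.2958, 0.0], 0.96, [162.7, 199.9])], 'tape': [([0.7765, 0.0087, 0.0], 0.45, [277.9, 137.3])], 'cork': []}
```

View pics/w8c.png

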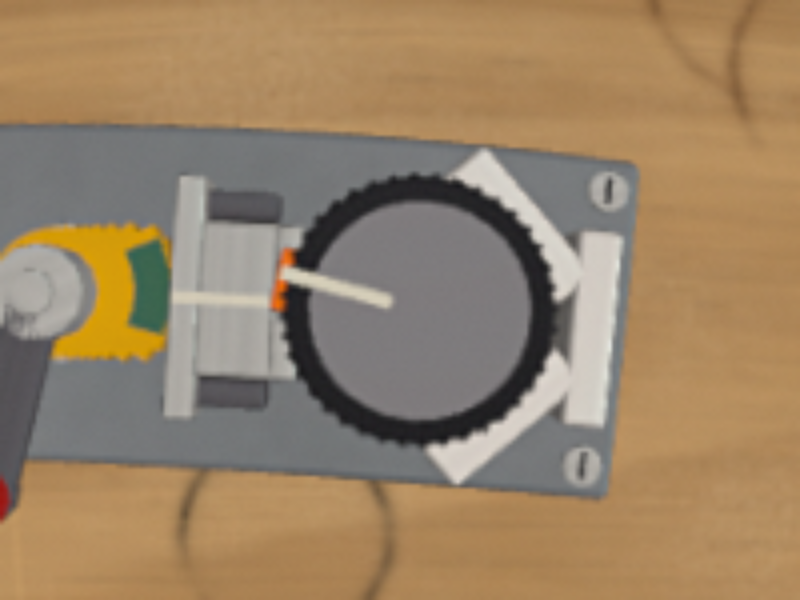

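The line's outer end (283,271) now sits over the middle of the orange tab (250–310), the jaw is still on the dwell, and the arm is clear. I'll hand it in.

```bash
python3 -c "
from cell import *
print(sign_off())"
```

```text
the job is handed in; nothing more can be done
None
```

The job is handed in: the jar is clamped in the V-seat with the cam on its dwell, and the lid is screwed snug with its white line over the orange tab (about 0.5 rad by camera, though wrist torque read only about 0.2 N m where roughly 0.45 was expected). The arm never went near the bystanders; my last top view found the dome, bottle and tape in place but missed the cork.

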